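Tighten the jar clamp of a one-handed kitchen board with its hex key

ROBOT

A 7-joint arm with a two-finger parallel gripper is mounted at the origin on a cart in front of the work surface, level with it; the furniture and walls round the work are solid. World frame = base frame: x ahead of the robot, y to its left, z up, the work surface at z = 0. Lengths are in mm, angles in degrees, forces in N, time in s.
With the tool pointing down it reaches from about 425 to 925 mm from the base axis. Payload 6.8 kg.
Tool frame: the origin (TCP) lies midway between the tips of the shut fingers; the grasp point (between the pads) lies 19 mm behind it; z points along the fingers, y is the line along which they close (so a half turn about z gives the same grasp; the last joint's range is limited). The gripper opens to 85 mm and grips with 20 to 120 N. Pads are 22 mm wide; open, the fingers measure 114 mm over their backs; the gripper's body (76 mm by 85 mm) begins 54 mm behind the grasp point. The pads swing forward as they close: fully open they stand 13 mm farther back than shut.
Start: joints at [-82.741, 27.33, 1.283, 89.118, -0.659, 63.558, -4.761], TCP at [157.033, 656.497, 231.308] pointing down, gripper open.
Joint ranges: [-169.35, 169.35], [-19.33, 120.38], [-80.79, 83.38], [13.8, 139.57], [-78.32, 258.32], [9.67, 109.79], [-169.56, 169.56]. Speed limits (degrees/s): [136.94, 136.94, 180, 180, 180, 180, 180].

INTERFACE

Orientations are given as [roll, pitch, yaw] about the fixed x, y, z axes, in that order (R = Rz(yaw) Ry(pitch) Rx(roll)).
In Python, from bench import robot, get_image, camera_params gives the robot as it stands. Calls block until the motion is done:
- robot.move_pose(position, orientation): joint-space move of the TCP to a pose.
- robot.move_l(position, v=150, orientation=None, threshold=None): straight line of the TCP; orientation=None keeps the orientation; v is the mean speed in mm/s. With threshold (N) it stops when the force on the tool has changed by that much, and returns True; else False.
- robot.goto_joints(angles): joint-space move.
- robot.let_go() and robot.close(): open the fingers fully, or close them until they stop; the grip force is fixed at half the most.
- robot.wait(seconds).
- robot.solve_ik(position, orientation): joint angles nearest the present ones, or None.
- get_image(name): name is "scene" or "top"; returns (picture, depth): 400x640x3 uint8, red, green, blue; 400x640 float32, mm along the optical axis (not along the pixel's ray), 0 where there is no reading.
- camera_params(name): a dict with "intrinsics" (3x3 intrinsics, pixels), "k1" (the pictures are not rectified: a ray, as slopes to the right and down, at radius r is drawn at 1 + k1 r^2 times it, then the intrinsics apply), "cam_to_world" (4x4, takes a point from camera to world coordinates). Camera axes: x right, y down, z forward; pixel columns grow to the right and rows downward; lengths in mm; the calibration is good to about 2 mm. A picture is of the moment at which its call begins. camera_params takes no time and is no camera call.
A pose or a line that the arm cannot do raises robot.IKError and nothing moves.
- robot.job_done(): hands the job in; it is judged then, once.
Readings, each from a call of its own:
- robot.get_time_s(): time.
- robot.get_qpos(): joint angles.
- robot.get_joint_velocities(): joint speeds.
- robot.get_tau(): joint torques, N m.
- robot.get_eef_pos(): TCP position.
- robot.get_ee_rot(): TCP orientation.
- robot.get_ft_force(): force on the tool from outside, world axes, zero at the start.
- robot.get_wrist_torque(): the same for the moment, N m.
- robot.get_gripper_width(): opening from 0.0 (shut) to 1.0 (fully open).
- robot.get_gripper_force(): force on a finger pad.
Only numpy, scipy, OpenCV 4.12 (cv2) and the standard library are available. Lean on these libraries where they do the work, as an engineer would, in place of code of your own. Each camera call takes 0.05 s, during which the arm holds its last target. There are 200 camera calls.

TASK

A jam jar stands loosely in the clamp of the one-handed kitchen board. Take the orange-handled hex key out of its wooden stand, feel it into the hex socket sunk in the clamp's grey housing, and turn it clockwise, regripping as you go, until the clamp is fully home and holds the jar; then put the key back in its stand, upright and all the way down. Keep the jar upright and leave the mug, the tuna tin, the mandarin and the garlic where they are.

Things in the scene. Friction and masses are not known exactly. Their poses are not given: they have to be found in the camera images.
- board: One-handed kitchen board, fixed: pale wood, 150 mm (its x) by 230 mm (its y, -85 to +145 mm), top 20 mm above the worktop; origin on the worktop. The jar stands at about (0, -26 mm) before two fixed black posts (14 mm thick, 50 mm high) at (+-17, -66 mm). The clamp jaw, between housing and jar, slides towards the board's -y.
- housing_top (a point): Centre of the top of the clamp's grey metal housing (80 x 80 mm, 65 mm above the worktop), at board (0, +94 mm); axes as the board's. Here a steel dish, 57 mm wide at the top, narrows to 41 mm at the socket's mouth, 8 mm below, and guides the key in.
- socket (a point): Centre of the hex socket's mouth, 57 mm above the worktop; z upright, axes as the board's. Socket 37.8 mm across flats, 22 mm deep. Which way its flats face is not given: set the key lightly on it and try angles (60 degrees apart are alike; it enters within some 8 degrees) until it drops 22 mm. Greased; turns stiffly (0.2 N m), stays put; clockwise from above closes the clamp, to a hard stop.
- jaw (a joint): Travel of the clamp jaw, m: 0 fully open, 0.024 fully home at the stop. It moves 6.5 mm per radian of the socket (rack and pinion), so a start of 0 to 0.0033 needs 3.2 to 3.7 rad of turning, plus up to 0.5 rad of play of the key in the socket. It cannot be pushed by hand.
- pad: Black rubber pad, 62 x 8 x 42 mm, sprung (2.5 N/mm) on the front of the jaw; origin at the board's origin, raised by the board's thickness and shifted with jaw and pad, so of no use for grasping. With the jaw fully home it presses the jar against the posts with about 11 N.
- key: Hex key with orange handle, 121 mm tall; origin at the centre of its lower end (foot), z up along the shaft. Steel hex shaft 34 mm across flats from 0 to 62 mm (two flats face its +-x), steel collar 62 mm in diameter from 62 to 68 mm, orange square handle 38 x 38 mm (faces along its x and y) from 68 to 120 mm. About 0.3 kg. Starts upright in its stand, foot 4 mm above the worktop.
- key_grip (a point): Point on the key's axis at the middle of the square handle's height for gripping, 96 mm above the foot; axes as the key's.
- stand: Key stand, fixed to the worktop: brown wood block 84 x 84 mm, 66 mm high, with an upright round through hole, 48 mm in diameter, in its centre. The key's collar rests on its top. Origin on the worktop at the centre of the block.
- jam_jar: Jam jar with grey lid, square with rounded corners, 60 mm across its flats, 102 mm tall, origin at the centre of its underside, loose on the board between jaw and posts.
- mug: Grey mug, upside down, about 80 mm wide, 112 mm with handle, 102 mm tall, a bystander; origin at the centre of its underside.
- tuna: Flat red tuna tin, 86 mm in diameter, 40 mm tall, a bystander at the back right, by the tall fridge that walls off the right side (beyond about y = -0.2 m where x is over 0.3 m); origin at the centre of its underside.
- mandarin: Mandarin, 54 mm, a bystander; origin at the centre of its underside.
- garlic: Garlic bulb, 50 mm, a bystander; origin at the centre of its underside.
Things that resemble listed ones, but are neither listed nor needed, are in the scene too. Leave any blue look-alike of the jam_jar alone.

How it is judged (in metres and radians):
On the way, in this order (a step that is already met when the one before it is completed fails the run):
1. the key is seated in the hex socket, its foot at least 15 mm below the mouth (z of key in the frame of socket below -0.015 m and horizontal distance between key and socket below 0.006 m), for 0.2 s.
2. with the key still in the socket the jaw is turned fully home (at least 22 of 24 mm) and presses on the jar (z of key in the frame of socket below -0.012 m and horizontal distance between key and socket below 0.008 m and value of joint jaw above 0.022 m and contact force between pad and jam_jar above 3.5 N), for 0.2 s.
At the end, for the whole second after the job is handed in: Jaw at least 21.5 of 24 mm home, its pad pressing the jar with over 3.5 N; jar upright within 7 degrees; key released and at rest in its stand: upright within 4.5 degrees, collar within 4 mm of the block's top, foot within 10 mm of the hole's axis (value of joint jaw above 0.0215 m and contact force between pad and jam_jar above 3.5 N and angle between jam_jar's own z axis and vertical below 0.12 rad and horizontal distance between key and stand below 0.01 m and z of key in the frame of stand below 0.008 m and angle between key's own z axis and vertical below 0.08 rad and linear speed of key below 0.02 m/s); the robot touches nothing.
It fails at once if the jar is tipped by more than 20 degrees (angle between jam_jar's own z axis and vertical above 0.35 rad).
It fails at once if the mug, the tin, the mandarin or the garlic is shifted by more than 30 mm (distance of any of mug, tuna, mandarin, garlic from where it was at the start of the episode above 0.03 m).
It also fails if it takes over 72 s, if anything falls off the work surface, if the arm or the gripper's body presses on something with over 40 N, if the wrist force passes 120 N, or if a joint passes its speed limit or range.

## Working session

There is one attempt and no reset: what is moved stays moved. The work goes in short steps, each a Python script; the robot and the scene stay as the last script left them, time stands still between calls to the robot, and variables do not carry over. Pictures are saved under pics/ and viewed, at most 10 in all, crops included, and the job is handed in when it is done.

```bash
ls; mkdir -p pics; python3 - <<'E'
from bench import robot, get_image, camera_params
import cv2,numpy as np
for n in ("scene","top"):
    p,d=get_image(n); cv2.imwrite(f"pics/{n}0.png",p[:,:,::-1]); np.savez(f"{n}0.npz",p=p,d=d)
    c=camera_params(n); print(n,c["intrinsics"],c["k1"],np.round(c["cam_to_world"],3))
print(robot.get_time_s(),robot.get_ee_rot(),robot.get_eef_pos())
E
```

```text
pics
scene [[429.43736387   0.         332.2279606 ]
 [  0.         429.43736387 203.57124539]
 [  0.           0.           1.        ]] -0.06754599061591049 [[ 8.26000e-01 -3.99000e-01  3.99000e-01  1.01910e+01]
 [-5.64000e-01 -5.70000e-01  5.97000e-01 -5.70134e+02]
 [-1.00000e-02 -7.18000e-01 -6.96000e-01  9.21151e+02]
 [ 0.00000e+00  0.00000e+00  0.00000e+00  1.00000e+00]]
top [[369.90800405   0.         321.14147782]
 [  0.         369.90800405 202.21445306]
 [  0.           0.           1.        ]] -0.08588708793093786 [[ 2.90000e-02 -9.90000e-01  1.41000e-01  3.74778e+02]
 [-1.00000e+00 -3.00000e-02 -1.00000e-03  1.17365e+02]
 [ 5.00000e-03 -1.41000e-01 -9.90000e-01  9.30764e+02]
 [ 0.00000e+00  0.00000e+00  0.00000e+00  1.00000e+00]]
0.1 [-1.79906324e+02  7.31179860e-03  1.66553623e+02] [156.89292161 655.97638129 230.42315947]
```

View pics/scene0.png

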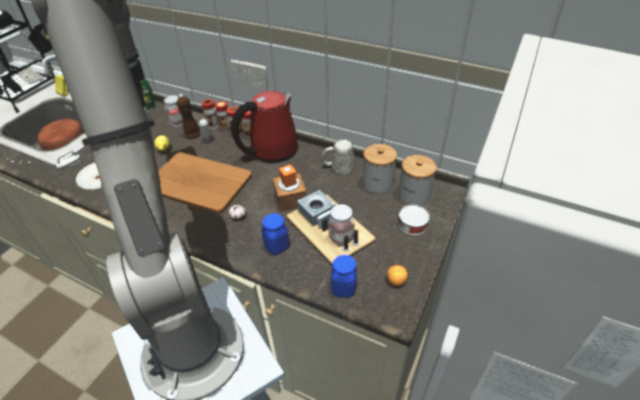

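View pics/top0.png

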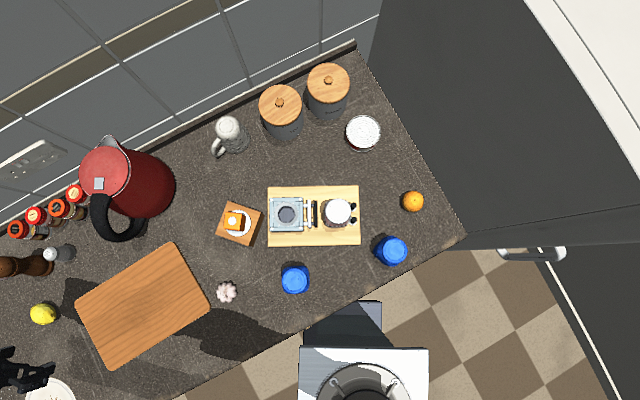

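Top view: the orange-handled key is at (235,221) in its brown stand. The housing and dish are at (287,214), the jar at (338,212) and the mug at (228,130). The tin is at (363,132), the mandarin at (413,201) and the garlic at (227,291).

Could be taken for the key: the mandarin (413,201), the orange-red spice lids (75,192) and the canister lids (280,104). For the jar: the blue jars at (295,280) and (392,250). By description, the key is the orange square on a steel collar at (235,221), and the jar is the grey-lidded one at (338,212).

```bash
cat > vis.py <<'E'
import numpy as np, cv2
from bench import get_image, camera_params
def rays(n,uv):
    c=camera_params(n);K=np.array(c["intrinsics"]);T=np.array(c["cam_to_world"])
    xd=(np.asarray(uv,float).reshape(-1,2)-K[:2,2])/np.array([K[0,0],K[1,1]])
    x=xd.copy()
    for _ in range(20): x=xd/(1+c["k1"]*(x**2).sum(1,keepdims=True))
    return T[:3,3], np.c_[x,np.ones(len(x))]@T[:3,:3].T   # direction scaled to unit optical depth
def onplane(n,uv,z):
    o,d=rays(n,uv); return o+d*((z-o[2])/d[:,2])[:,None]
def cloud(n,d):
    h,w=d.shape; uv=np.stack(np.meshgrid(np.arange(w),np.arange(h)),-1).reshape(-1,2)
    o,r=rays(n,uv); return (o+r*d.reshape(-1,1)).reshape(h,w,3)
def hsv(p): return cv2.cvtColor(p,cv2.COLOR_RGB2HSV)
def tri(a,b):  # triangulate top px a, scene px b
    o1,d1=rays("top",a);o2,d2=rays("scene",b);d1=d1[0];d2=d2[0]
    s=np.linalg.lstsq(np.c_[d1,-d2],o2-o1,rcond=None)[0]
    p,q=o1+s[0]*d1,o2+s[1]*d2
    return (p+q)/2,np.linalg.norm(p-q)
E
python3 - <<'E'
from vis import *
np.set_printoptions(precision=1,suppress=True)
for n,box in (("top",(205,180,370,255)),("scene",(265,155,385,265))):
    f=np.load(n+"0.npz");p,d=f["p"],f["d"];C=cloud(n,d);H=hsv(p)
    x0,y0,x1,y1=box;roi=np.zeros(d.shape,bool);roi[y0:y1,x0:x1]=1;roi&=d>0
    org=roi&(H[...,0]<16)&(H[...,1]>190)&(H[...,2]>150)
    for name,lo,hi,m in (("handle top",112,140,org),("z55-75 all",56,74,roi),("board",14,26,roi),("jar top",112,135,roi&~org)):
        m=m&(C[...,2]>lo)&(C[...,2]<hi)
        k,l,st,ce=cv2.connectedComponentsWithStats(m.astype(np.uint8))
        for i in range(1,k):
            if st[i,4]<25: continue
            P=C[l==i];z=np.median(P[:,2]);r=cv2.minAreaRect(P[:,:2].astype(np.float32))
            print(n,name,"n",st[i,4],"px",ce[i],"z",z,"mean",P.mean(0),"rect",np.array(r[0]),np.array(r[1]),round(r[2],1))
    cv2.imwrite(f"pics/{n}_crop.png",cv2.resize(p[y0:y1,x0:x1,::-1],None,fx=4,fy=4,interpolation=cv2.INTER_CUBIC))
E
```

```text
top z55-75 all n 942 px [285.8 214.2] z 64.97931439774766 mean [466.9 198.8  64.4] rect [467.8 198.7] [80.5 80.6] 2.7
top z55-75 all n 869 px [239.4 223.6] z 67.2066404279077 mean [441.1 306.6  67.7] rect [442.4 311.7] [85.9 84.4] 72.3
top z55-75 all n 98 px [309.3 214.4] z 67.61906213920969 mean [467.9 143.4  67.3] rect [470. 143.] [64.   7.1] 2.0
top z55-75 all n 84 px [315.9 212.8] z 65.3096574180098 mean [472.3 128.1  65.5] rect [470.7 129. ] [59.4  7.1] 1.8
top z55-75 all n 30 px [353.4 205.4] z 69.65630134570648 mean [492.1  40.4  68.8] rect [491.9  40.2] [11.2 11.9] 1.9
top z55-75 all n 28 px [354.1 219.5] z 69.35043662305566 mean [458.7  38.2  69.5] rect [458.7  38.4] [11.6 11.5] 46.2
top board n 3181 px [318.1 217.2] z 20.606959371400194 mean [466.8 122.8  20.6] rect [471.2 133.5] [150.5 228.5] 3.0
top board n 45 px [313. 214.] z 21.163540104205254 mean [474.1 135.7  21.1] rect [474.1 135.7] [35.1  5.1] 2.0
top board n 56 px [305.5 214.5] z 21.43073891926946 mean [472.2 154.2  21.2] rect [472.4 154.2] [32.6  7.6] 1.8
top jar top n 516 px [337.9 211.1] z 122.8049301907352 mea
[... 1369 characters left out ...]
oard n 55 px [288.3 204.6] z 20.715454635658375 mean [415.7 274.5  20.6] rect [415.5 274.9] [10.6 54.8] 72.6
scene board n 1378 px [329.  236.8] z 19.025162516792307 mean [444.9 100.3  19.1] rect [470.1 132.1] [151.6 232.2] 3.3
scene board n 64 px [277.2 247.9] z 21.379238438374102 mean [305.4 144.7  20.8] rect [304.6 148.3] [26.3 64.1] 59.3
scene jar top n 177 px [375.4 159.1] z 120.39573529557708 mean [684.4 201.5 119.9] rect [681.5 204.5] [39.5 60.5] 51.8
scene jar top n 143 px [287.4 170.8] z 122.27465030668066 mean [439.4 303.9 121.5] rect [441.5 307.1] [39.  39.7] 82.1
scene jar top n 298 px [341.2 213. ] z 121.07955933834467 mean [468.9  74.  120.6] rect [470.   75.9] [55.5 54.7] 84.8
```

View pics/top_crop.png

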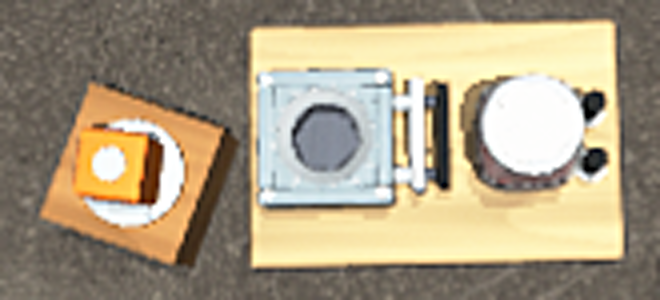

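The crop confirms the choice: an orange square handle on a white steel collar in a brown block, with the dish and dark hex to its right. The hex's corners seem to point along world ±y. The key is at about (442, 309.5) with its handle top at z≈124, and the socket is at about (467.9, 197.8). Next I'll check the IK and j7 range, then approach.

```bash
python3 - <<'E'
from bench import robot
import numpy as np
np.set_printoptions(precision=1,suppress=True)
for nm,p in (("key",(442,309.5,200)),("key",(442,309.5,78)),("sock",(467.9,197.8,109))):
    for yaw in (-185,-95,-5,40,85,130,175):
        q=robot.solve_ik(p,(180,0,yaw)); print(nm,yaw,None if q is None else np.array(q))
E
```

```text
key -185 [-49.3  16.6   9.3 110.1  -3.3  53.5  46.5]
key -95 [-35.1  16.9  -7.9 109.2   2.8  54.1 130.7]
key -5 [ -75.2   20.1   42.1  111.7  -16.5   54.2 -120.1]
key 40 [-68.6  18.4  33.3 111.3 -12.4  53.7 -79.3]
key 85 [-63.6  17.6  26.9 111.   -9.8  53.5 -36.9]
key 130 [-56.5  16.9  18.1 110.6  -6.4  53.5   4.7]
key 175 [-49.3  16.6   9.3 110.1  -3.3  53.5  46.5]
key -185 [-47.   26.4   6.7 115.3  -4.8  38.6  47.8]
key -95 [-32.2  26.7 -11.8 114.2   8.3  39.8 125.9]
key -5 [ -70.6   31.3   37.8  116.8  -28.8   41.3 -109.6]
key 40 [-63.8  28.9  28.5 116.4 -21.1  39.7 -71.9]
key 85 [-60.   28.   23.4 116.1 -17.2  39.2 -30.6]
key 130 [-53.6  26.9  15.1 115.7 -10.9  38.7   8.5]
key 175 [-47.   26.4   6.7 115.3  -4.8  38.6  47.8]
sock -185 [-41.1  21.4  13.6 118.8  -7.6  40.7  62.3]
sock -95 [-25.3  21.2  -5.6 117.7   3.1  41.3 142.2]
sock -5 [ -62.7   26.    41.4  120.   -25.3   42.7 -100.1]
sock 40 [-56.2  23.8  32.7 119.7 -19.2  41.6 -61.2]
sock 85 [-52.3  22.9  27.6 119.5 -15.9  41.1 -19.5]
sock 130 [-46.8  22.   20.6 119.1 -11.6  40.8  21.3]
sock 175 [-41.1  21.4  13.6 118.8  -7.6  40.7  62.3]
```

```bash
cat > h.py <<'E'
from bench import robot
import numpy as np
np.set_printoptions(precision=2,suppress=True)
def st(tag=""):
    print(tag,"t",round(robot.get_time_s(),2),"p",np.array(robot.get_eef_pos()),"r",np.array(robot.get_ee_rot()),"j7",round(robot.get_qpos()[6],1),
      "F",np.array(robot.get_ft_force()),"M",np.array(robot.get_wrist_torque()),"w",round(robot.get_gripper_width(),3),"gf",round(robot.get_gripper_force(),1))
def rot(d):
    q=np.array(robot.get_qpos());q[6]+=d;robot.goto_joints(list(q))
E
python3 - <<'E'
from h import *
robot.move_pose((442,309.5,190),(180,0,175)); st("above")
print(robot.move_l((442,309.5,78),v=120,threshold=8)); st("down")
robot.close(); st("grip1"); robot.let_go()
rot(90); st("rot"); robot.close(); st("grip2")
E
```

```text
above t 1.75 p [441.54 310.92 190.11] r [179.96  -0.   175.11] j7 46.6 F [-0.03 -0.19 -0.91] M [-0.04  0.03 -0.06] w 0.999 gf 0.0
False
down t 2.83 p [442.46 309.9   78.64] r [179.95   0.05 175.  ] j7 48.4 F [ 0.13 -0.36 -0.26] M [0.01 0.02 0.05] w 1.001 gf 0.0
grip1 t 3.33 p [442.29 309.71  78.52] r [179.97   0.03 175.  ] j7 48.4 F [-1.37 -1.25  5.28] M [-0.18  0.19 -0.03] w 0.436 gf 61.1
rot t 5.27 p [441.96 309.51  77.92] r [180.    -0.   -95.05] j7 138.3 F [ 1.17  0.44 -0.53] M [ 0.05  0.01 -0.04] w 0.998 gf 0.0
grip2 t 5.77 p [442.35 309.59  78.14] r [-179.97    0.02  -95.01] j7 138.4 F [ 1.08 -0.53  1.98] M [-0.05 -0.11 -0.03] w 0.441 gf 60.9
```

```bash
python3 - <<'E'
from h import *
robot.move_l((442.3,309.6,172),v=120); st("lift")
robot.move_l((467.9,197.8,172),v=150); st("over")
robot.move_l((467.9,197.8,141),v=100)
print(robot.move_l((467.9,197.8,112),v=25,threshold=6)); st("touch")
from vis import *
p,d=get_image("scene"); cv2.imwrite("pics/s1.png",cv2.resize(p[130:280,240:400,::-1],None,fx=4,fy=4,interpolation=cv2.INTER_CUBIC))
E
```

```text
lift t 6.7 p [441.65 309.18 171.16] r [179.93  -0.08 -94.99] j7 136.9 F [-0.26 -0.9  -2.35] M [-0.07  0.01  0.01] w 0.44 gf 60.5
over t 7.62 p [467.64 198.8  171.92] r [179.98   0.02 -94.93] j7 149.1 F [ 0.42 -0.36 -3.24] M [0.   0.01 0.02] w 0.437 gf 60.5
False
touch t 9.38 p [468.03 197.87 112.16] r [-179.99    0.01  -95.  ] j7 150.6 F [ 0.09  0.1  -3.88] M [ 0.03 -0.02 -0.01] w 0.437 gf 60.4
```

View pics/s1.png

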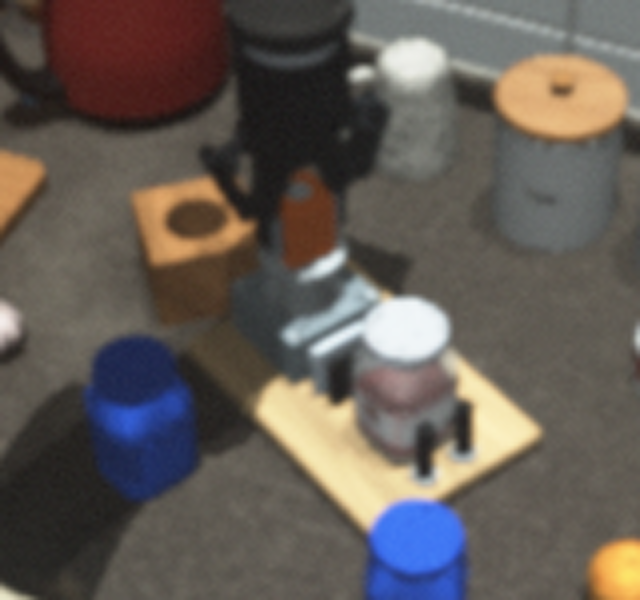

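The picture shows the key went straight in. The collar sits just above the dish at (320,262) in the crop, the stand is empty, and the jar is upright at (405,380). Now I'll turn it clockwise, watching the moment.

```bash
python3 - <<'E'
from h import *
robot.move_l((468,197.8,110.5),v=20,threshold=6); robot.wait(0.4); st("seat")
q0=np.array(robot.get_qpos())
tot=0
def step(d):
    global tot
    q=q0.copy(); tot+=d; q[6]-=tot; robot.goto_joints(list(q)); M=robot.get_wrist_torque(); st(f"-{tot}"); return abs(M[2])
for d in (20,40,40,40): 
    if step(d)>1.2: break
else:
    while tot<240 and step(10)<0.9: pass
E
```

```text
seat t 10.08 p [467.99 197.82 110.51] r [180.    -0.01 -95.  ] j7 150.7 F [-0.85  0.25 -3.04] M [ 0.01 -0.01 -0.03] w 0.438 gf 60.4
-20 t 10.51 p [468.7  197.64 110.72] r [-179.94    0.03 -114.81] j7 130.9 F [ 2.59 -0.93 -3.7 ] M [-0.38 -0.68  0.06] w 0.436 gf 60.5
-60 t 11.22 p [468.45 197.74 110.69] r [-179.99    0.04 -154.81] j7 90.9 F [ 4.09 -0.79 -1.58] M [-0.46 -0.83  0.04] w 0.44 gf 60.6
-100 t 11.93 p [468.34 197.97 110.64] r [179.97   0.03 165.18] j7 50.8 F [ 3.29 -0.85 -2.47] M [-0.21 -0.94  0.07] w 0.436 gf 60.7
-140 t 12.63 p [468.53 198.19 110.7 ] r [179.93   0.01 125.18] j7 10.8 F [ 3.45  0.26 -3.52] M [ 0.14 -1.32  0.15] w 0.438 gf 60.7
-150 t 12.93 p [468.59 198.21 110.76] r [179.92  -0.01 115.31] j7 1.0 F [ 5.11  0.2  -3.19] M [ 0.22 -1.47  0.  ] w 0.437 gf 60.9
-160 t 13.22 p [468.62 198.16 110.77] r [179.92  -0.02 105.33] j7 -9.0 F [ 5.16  0.8  -3.03] M [ 0.18 -1.49  0.06] w 0.442 gf 60.9
-170 t 13.51 p [468.67 198.16 110.8 ] r [179.92  -0.03  95.33] j7 -19.0 F [ 4.38  0.6  -4.06] M [ 0.13 -1.54  0.11] w 0.441 gf 60.9
-180 t 13.8 p [468.74 198.12 110.83] r [179.92 
[... 175 characters left out ...]
2] M [ 0.07 -1.55  0.11] w 0.442 gf 60.9
-200 t 14.38 p [468.8  198.02 110.83] r [179.94  -0.07  65.32] j7 -49.0 F [ 5.54  0.06 -3.54] M [ 0.06 -1.51  0.09] w 0.439 gf 60.9
-210 t 14.68 p [468.83 197.96 110.85] r [179.94  -0.07  55.31] j7 -59.0 F [ 5.74  1.11 -2.33] M [ 0.03 -1.51  0.05] w 0.434 gf 60.9
-220 t 14.97 p [468.81 197.93 110.85] r [179.96  -0.08  45.31] j7 -69.0 F [ 5.22 -0.88 -2.15] M [-0.01 -1.55  0.07] w 0.435 gf 60.9
-230 t 15.26 p [468.85 197.91 110.87] r [179.98  -0.09  35.28] j7 -79.0 F [ 5.42  0.33 -2.54] M [-0.05 -1.53 -0.16] w 0.437 gf 61.0
-240 t 15.55 p [468.8  197.87 110.84] r [179.99  -0.09  25.27] j7 -89.0 F [ 5.1  -0.36 -2.15] M [-0.04 -1.55 -0.18] w 0.437 gf 61.0
```

```bash
python3 - <<'E'
from h import *
from vis import *
p,d=get_image("scene"); np.savez("s2.npz",p=p,d=d)
t,dt=get_image("top")
a=cv2.resize(p[180:270,280:400],None,fx=5,fy=5,interpolation=cv2.INTER_CUBIC)
cv2.imwrite("pics/s2.png",a[:,:,::-1])
E
```

```text
(no output)
```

View pics/s2.png

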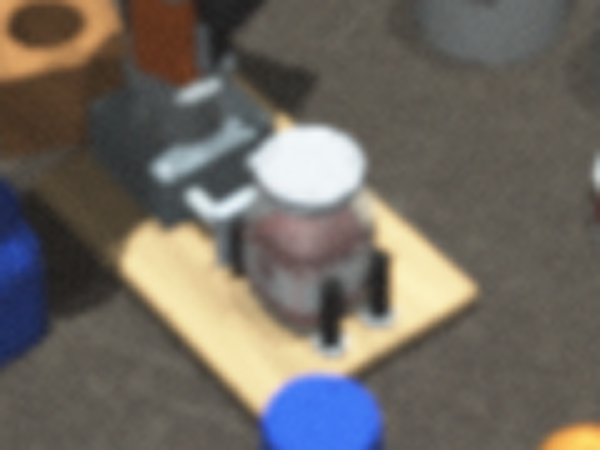

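The jaw has moved, with the pad now at the jar (235,240) and the jar near the posts. I'll keep turning to the hard stop.

```bash
python3 - <<'E'
from h import *
q0=np.array(robot.get_qpos()); tot=0
while q0[6]-tot>-158:
    tot+=6; q=q0.copy(); q[6]-=tot; robot.goto_joints(list(q)); robot.wait(0.1)
    M=np.mean([robot.get_wrist_torque()[2] for _ in range(3)]); st(f"-{tot}")
    if abs(M)>0.9: break
E
```

```text
-6 t 16.0 p [468.86 197.88 110.9 ] r [-179.99   -0.09   19.56] j7 -94.7 F [ 3.07  0.06 -2.55] M [ 0.01 -1.16 -0.01] w 0.437 gf 60.9
-12 t 16.35 p [468.38 197.82 110.66] r [-179.99   -0.03   13.53] j7 -100.8 F [ 2.11  0.59 -3.96] M [ 0.1  -0.69 -0.05] w 0.437 gf 61.0
-18 t 16.7 p [467.96 197.71 110.51] r [180.     0.02   7.52] j7 -106.8 F [-0.4   0.15 -3.13] M [ 0.02 -0.03 -0.04] w 0.437 gf 61.0
-24 t 17.05 p [468.54 197.76 110.72] r [-179.98   -0.05    1.51] j7 -112.8 F [ 0.06  0.3  -3.26] M [ 0.05 -0.01 -0.06] w 0.438 gf 61.0
-30 t 17.4 p [468.78 197.83 110.82] r [-179.97   -0.07   -4.5 ] j7 -118.8 F [ 0.14 -0.51 -4.16] M [-0.01  0.06 -0.04] w 0.437 gf 61.0
-36 t 17.75 p [469.06 197.8  110.91] r [-179.95   -0.1   -10.5 ] j7 -124.8 F [ 0.55 -0.19 -3.11] M [-0.17 -0.29  0.03] w 0.437 gf 61.0
-42 t 18.1 p [469.07 197.77 110.92] r [-179.94   -0.09  -16.5 ] j7 -130.8 F [ 2.33 -1.3  -2.35] M [-0.27 -0.43  0.18] w 0.434 gf 61.0
-48 t 18.45 p [469.04 197.79 110.91] r [-179.93   -0.08  -22.49] j7 -136.8 F [ 2.05 -0.98 -3.34] M [-0.36 -0.62  0.26] w 0.439 gf 61.0
-54 t 18.8 p [469.   197.77 110.89] r [-179.92   -0.06  -28.54] j7 -142.8 F [ 3.07 -1.15 -2.06] M [-0.43 -0.65 -0.06] w 0.436 gf 61.0
-60 t 19.15 p [468.99 197.81 110.91] r [-179.91   -0.06  -34.51] j7 -148.8 F [ 2.75 -0.6  -2.79] M [-0.51 -0.7  -0.1 ] w 0.44 gf 61.0
-66 t 19.5 p [468.81 197.87 110.82] r [-179.93   -0.04  -40.49] j7 -154.8 F [ 2.83 -2.05 -2.65] M [-0.4  -0.65 -0.03] w 0.439 gf 61.0
-72 t 19.85 p [468.45 198.06 110.74] r [-179.94   -0.01  -46.48] j7 -160.8 F [ 0.   -0.07 -2.65] M [-0.06 -0.17  0.01] w 0.436 gf 61.0
```

```bash
python3 - <<'E'
from h import *
from vis import *
for n in ("top","scene"):
    p,d=get_image(n);
    for tag,dd in (("start",np.load(n+"0.npz")["d"]),("now",d)):
        C=cloud(n,dd);m=(dd>0)&(C[...,2]>57)&(C[...,2]<72)&(abs(C[...,0]-470)<45)&(C[...,1]>90)&(C[...,1]<157)
        print(n,tag,"y hist",np.histogram(C[m][:,1],bins=np.arange(88,160,4))[0])
        m=(dd>0)&(C[...,2]>110)&(C[...,2]<135)&(abs(C[...,0]-470)<40)&(C[...,1]<112)&(C[...,1]>40)
        print("jar", C[m].mean(0) if m.any() else None, m.sum())
    if n=="scene": a=p[180:270,280:400]
    else: a=p[170:260,250:370]
    cv2.imwrite(f"pics/{n}3.png",cv2.resize(a[:,:,::-1],None,fx=5,fy=5,interpolation=cv2.INTER_CUBIC))
b=np.hstack([cv2.resize(cv2.imread(f"pics/{n}3.png"),(400,300)) for n in("top","scene")]);cv2.imwrite("pics/b3.png",b)
E
```

```text
top start y hist [ 1  1  1  1  1  2  0  0  0 42 36  6 15 40 43  0  0]
jar [470.94  79.   122.63] 516
top now y hist [ 1  0  1  2 25 49  9 31 51  9  0  0  0  0  0  0  0]
jar [470.26  75.5  122.55] 527
scene start y hist [ 2  2  1  0  0  0  0  0 12  9  4  1 34 17  6  0 11]
jar [468.43  73.57 120.28] 308
scene now y hist [ 2  0  0  5  5  1 11 11  3  0  0  0  0  0  0  0  7]
jar [467.72  70.42 120.37] 310
```

View pics/b3.png

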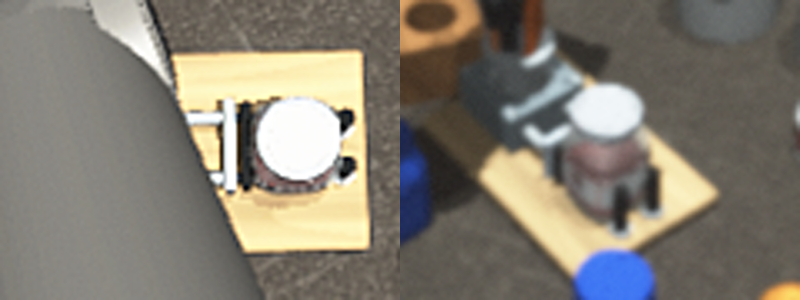

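```bash
python3 - <<'E'
from h import *
from vis import *
p,d=get_image("top")
ax=np.array([-np.sin(np.radians(2.3)),np.cos(np.radians(2.3))])
for tag,dd in (("start",np.load("top0.npz")["d"]),("now",d)):
    C=cloud("top",dd);P=C[(dd>0)&(C[...,2]>57)&(C[...,2]<75)&(abs(C[...,0]-470)<36)]
    s=(P[:,:2]-[470,0])@ax; P=P[(s>95)&(s<155)]; s=s[(s>95)&(s<155)]
    print(tag); h,e=np.histogram(s,bins=np.arange(95,156,1)); print([(int(a),int(b)) for a,b in zip(e,h) if b])
st()
E
```

```text
start
[(99, 1), (102, 1), (104, 1), (106, 1), (108, 2), (124, 1), (125, 25), (127, 26), (129, 14), (130, 12), (132, 6), (139, 15), (141, 28), (143, 12), (144, 16), (146, 27)]
now
[(97, 1), (99, 1), (102, 1), (104, 1), (106, 26), (108, 20), (109, 6), (110, 7), (111, 19), (113, 5), (117, 5), (118, 23), (120, 28), (122, 17), (123, 11), (124, 2), (125, 6)]
 t 20.0 p [468.43 197.99 110.73] r [-179.95   -0.01  -46.59] j7 -160.9 F [ 0.4  -0.01 -2.84] M [-0.01 -0.12  0.06] w 0.434 gf 61.0
```

```bash
python3 - <<'E'
from h import *
from vis import *
# regrip half a turn back, key stays in the socket
robot.let_go(); rot(179); robot.close(); st("regrip")
q0=np.array(robot.get_qpos())
for tot in range(4,73,4):
    q=q0.copy(); q[6]-=tot; robot.goto_joints(list(q))
    M=np.mean([robot.get_wrist_torque() for _ in range(8)],0);F=np.mean([robot.get_ft_force() for _ in range(8)],0)
    print(tot,round(robot.get_time_s(),2),"M",M,"F",F,"tau7",round(robot.get_tau()[6],2),"w",round(robot.get_gripper_width(),3),"yaw",round(robot.get_ee_rot()[2],1))
    if abs(M[2])>1: break
p,d=get_image("scene"); a=np.load("s2.npz")["p"]
for im in (a,p):
    g=cv2.cvtColor(im,cv2.COLOR_RGB2GRAY)
    gg=g[205:240,312:345]
    print(gg.mean())
A=a[200:245,312:350].astype(int);B=p[200:245,312:350].astype(int)
print("diff",abs(A-B).mean(), cv2.phaseCorrelate(np.float32(A.mean(2)),np.float32(B.mean(2))))
np.savez("s4.npz",p=p,d=d)
E
```

```text
regrip t 23.67 p [469.07 198.02 111.14] r [179.89   0.03 132.3 ] j7 18.0 F [ 0.59 -1.02  2.28] M [-0.09  0.11 -0.01] w 0.436 gf 60.2
4 23.92 M [-0.05  0.05  0.02] F [ 0.11 -0.21  0.72] tau7 -0.25 w 0.442 yaw 128.4
8 24.17 M [-0.07  0.06  0.02] F [ 0.45 -0.38  1.45] tau7 -0.24 w 0.437 yaw 124.5
12 24.42 M [-0.08  0.02  0.01] F [0.16 0.82 0.82] tau7 -0.23 w 0.434 yaw 120.5
16 24.67 M [-0.04  0.05 -0.02] F [ 0.45 -0.3   1.59] tau7 -0.23 w 0.434 yaw 116.5
20 24.92 M [-0.26  0.02 -0.  ] F [-0.56 -1.41  1.96] tau7 -0.23 w 0.435 yaw 112.5
24 25.17 M [-0.52  0.05  0.07] F [ 0.1  -1.74  3.37] tau7 -0.27 w 0.441 yaw 108.5
28 25.42 M [-0.68  0.09  0.08] F [ 0.44 -2.55  3.03] tau7 -0.29 w 0.44 yaw 104.5
32 25.67 M [-0.8   0.1   0.14] F [-0.28 -2.71  4.21] tau7 -0.36 w 0.435 yaw 100.5
36 25.92 M [-0.91  0.23  0.13] F [-1.14 -3.62  3.79] tau7 -0.26 w 0.436 yaw 96.5
40 26.17 M [-0.91  0.24 -0.09] F [-1.17 -3.07  4.3 ] tau7 -0.08 w 0.434 yaw 92.4
44 26.42 M [-1.09  0.29 -0.17] F [-0.72 -2.93  5.55] tau7 -0.09 w 0.438 yaw 88.5
48 26.67 M [-1.08  0.27 -0.24] F [-1.33 -4.87  4.76] tau7 -0.04 w 0.441 yaw 84.5
52 26.92 M [-1.09  0.3  -0.14] F [-1.28 -4.91  5.09] tau7 -0.02 w 0.439 yaw 80.5
56 27.17 M [-0.92  0.25  0.01] F [-1.46 -3.16  4.44] tau7 -0.18 w 0.439 yaw 76.5
60 27.42 M [-0.53  0.12 -0.04] F [ 0.51 -2.7   3.31] tau7 -0.19 w 0.438 yaw 72.5
64 27.67 M [-0.05 -0.02 -0.02] F [-0.1   0.06  0.96] tau7 -0.22 w 0.434 yaw 68.5
68 27.92 M [ 0.08  0.04 -0.01] F [-0.45  0.82  2.69] tau7 -0.23 w 0.442 yaw 64.5
72 28.17 M [0.13 0.02 0.01] F [0.48 0.18 1.34] tau7 -0.23 w 0.439 yaw 60.5
149.25281385281386
150.76969696969698
diff 4.232748538011696 ((0.10972897237986956, 0.4971475918067867), 0.9040576952033573)
```

```bash
cat >> h.py <<'E'
from vis import *
AX=np.array([-np.sin(np.radians(2.3)),np.cos(np.radians(2.3))])
def jaw():
    C0=np.load("top0.npz")["p"]; p,d=get_image("top"); C=cloud("top",d)
    s=(C[...,:2]-[470,0])@AX; m=(d>0)&(C[...,2]>57)&(C[...,2]<75)&(abs(C[...,0]-470)<36)
    b=s[m&(s>115.5)&(s<130)]; a=s[m&(s>104.5)&(s<115.4)]
    f,_=get_image("scene")
    print("bar",b.mean().round(2),"pad",a.mean().round(2)); return p,f
def cmp(A,B,box):
    x0,y0,x1,y1=box; A,B=[np.float32(cv2.cvtColor(i,cv2.COLOR_RGB2GRAY)[y0:y1,x0:x1]) for i in (A,B)]
    return cv2.phaseCorrelate(A,B,cv2.createHanningWindow((x1-x0,y1-y0),cv2.CV_32F))
E
python3 - <<'E'
from h import *
a,f=jaw(); np.savez("j1.npz",a=a,f=f)
print("scene bar shift since 240deg", cmp(np.load("s2.npz")["p"],f,(314,216,334,236)))
c=np.array([468.4,197.9,110.8]); lim={}
for ax in (0,1):
    for s in (1,-1):
        t=c.copy(); t[ax]+=4.5*s
        hit=robot.move_l(list(t),v=10,threshold=4); lim[ax,s]=robot.get_eef_pos()[ax]; print(ax,s,hit,np.array(robot.get_eef_pos()),np.array(robot.get_ft_force()))
        robot.move_l(list(c),v=20)
    c[ax]=(lim[ax,1]+lim[ax,-1])/2
robot.move_l(list(c),v=20); st("centre")
E
```

```text
bar 120.82 pad 109.13
scene bar shift since 240deg ((0.0156534521503513, -0.21067321877769274), 0.9913367748260498)
0 1 True [470.42 197.8  111.14] [-1.3  -0.18  4.84]
0 -1 True [467.31 197.88 111.15] [0.58 0.27 1.91]
1 1 True [468.68 199.04 111.16] [-0.62 -0.76  4.69]
1 -1 True [469.   196.   111.18] [-0.47  0.96  2.34]
centre t 30.91 p [469.14 197.95 111.16] r [179.82  -0.28  60.33] j7 -54.0 F [-0.78  0.84  5.59] M [ 0.12  0.13 -0.01] w 0.436 gf 61.1
```

```bash
python3 - <<'E'
from h import *
def shift(n,A,B,box,dx):   # subpixel column shift of a patch
    x0,y0,x1,y1=box;A,B=[cv2.resize(cv2.cvtColor(i,cv2.COLOR_RGB2GRAY),None,fx=8,fy=8,interpolation=cv2.INTER_CUBIC) for i in (A,B)]
    r=cv2.matchTemplate(B[8*(y0-2):8*(y1+2),8*(x0-2):8*(x1+dx)],A[8*y0:8*y1,8*x0:8*x1],cv2.TM_CCOEFF_NORMED)
    _,v,_,l=cv2.minMaxLoc(r); return (l[0]/8-2,l[1]/8-2,round(v,3))
top0=np.load("top0.npz")["p"];now=np.load("j1.npz")["a"]
for nm,box,z in (("bar",(306,201,312,228),65),("pad",(314,201,318,227),62)):
    s=shift("top",top0,now,box,14); c=np.array([(box[0]+box[2])/2,(box[1]+box[3])/2])
    P=onplane("top",[c,c+s[:2]],z); print(nm,s,"mm",np.linalg.norm(P[1]-P[0]))
yaw=robot.get_ee_rot()[2]
robot.move_l((468.9,197.5,111.3),v=20,orientation=(180,0,yaw)); st("c")
q0=np.array(robot.get_qpos())
for tot in (6,10,14,18,22,26,30,34,38,42,46,50,54):
    q=q0.copy(); q[6]-=tot; robot.goto_joints(list(q))
    M=np.mean([robot.get_wrist_torque() for _ in range(6)],0);F=np.mean([robot.get_ft_force() for _ in range(6)],0)
    print(tot,round(robot.get_time_s(),2),"M",M,"F",F,"tau7",round(robot.get_tau()[6],2),"p",np.array(robot.get_eef_pos()))
    if tot in (30,42): jaw()
a,f=jaw(); print("scene shift",cmp(np.load("j1.npz")["f"],f,(314,216,334,236)),"top",shift("top",now,a,(314,201,320,227),3))
np.savez("j2.npz",a=a,f=f)
E
```

```text
bar (9.75, -0.125, 0.857) mm 22.943055795271214
pad (9.0, -0.375, 0.697) mm 21.27606057818851
c t 31.16 p [468.62 197.43 111.13] r [-179.98    0.04   60.34] j7 -53.9 F [-0.73 -0.01  2.86] M [0.01 0.13 0.01] w 0.437 gf 60.6
6 31.41 M [ 0.02 -0.05 -0.05] F [-0.4  -0.79  3.08] tau7 -0.38 p [468.7  197.4  111.14]
10 31.66 M [ 0.02 -0.19  0.04] F [0.4  0.24 2.73] tau7 -0.23 p [468.73 197.47 111.15]
14 31.91 M [ 0.11 -0.28  0.06] F [1.2  0.43 1.24] tau7 -0.28 p [468.77 197.55 111.15]
18 32.16 M [ 0.2  -0.23  0.06] F [0.4  0.85 2.2 ] tau7 -0.31 p [468.75 197.53 111.16]
22 32.41 M [ 0.28 -0.31  0.12] F [1.48 0.89 1.33] tau7 -0.31 p [468.69 197.57 111.13]
26 32.66 M [ 0.25 -0.3  -0.16] F [0.71 1.44 1.04] tau7 -0.07 p [468.71 197.56 111.15]
30 32.91 M [ 0.43 -0.31 -0.12] F [0.48 2.39 1.69] tau7 -0.09 p [468.69 197.56 111.14]
bar 120.63 pad 109.1
34 33.26 M [ 0.57 -0.33 -0.11] F [1.08 1.48 1.62] tau7 -0.1 p [468.65 197.58 111.16]
38 33.51 M [ 0.59 -0.3  -0.16] F [1.58 2.95 0.86] tau7 -0.1 p [468.66 197.59 111.16]
42 33.76 M [ 0.66 -0.27 -0.06] F [0.97 2.63 1.24] tau7 -0.2 p [468.6  197.57 111.14]
bar 120.78 pad 109.13
46 34.11 M [ 0.41 -0.09 -0.06] F [0.35 1.54 3.4 ] tau7 -0.22 p [468.5  197.26 111.15]
50 34.36 M [-0.03  0.03 -0.04] F [-0.   -0.81  4.23] tau7 -0.22 p [468.48 196.9  111.14]
54 34.61 M [-0.07  0.01 -0.05] F [-0.03 -0.89  4.25] tau7 -0.22 p [468.54 197.07 111.13]
bar 120.78 pad 109.14
scene shift ((-0.17684389778413312, 0.19872938797013617), 0.9390743434429168) top (0.0, 0.0, 0.983)
```

```bash
python3 - <<'E'
from h import *
q0=np.array(robot.get_qpos()); n0=np.load("j2.npz")
def j():
    r=[]
    for _ in range(3):
        p,d=get_image("top");C=cloud("top",d);s=(C[...,:2]-[470,0])@AX;m=(d>0)&(C[...,2]>57)&(C[...,2]<75)&(abs(C[...,0]-470)<36)
        r.append((s[m&(s>115.5)&(s<130)].mean(),s[m&(s>104.5)&(s<115.4)].mean()))
    print("   bar,pad",np.mean(r,0),"top img diff",abs(p[201:228,300:328].astype(int)-n0["a"][201:228,300:328]).mean().round(2))
j()
for tot in (12,16,20,24,27):
    q=q0.copy(); q[6]-=tot; robot.goto_joints(list(q)); robot.wait(0.15)
    M=np.mean([robot.get_wrist_torque() for _ in range(6)],0)
    print(tot,round(robot.get_time_s(),2),"M",M,"tau7",round(robot.get_tau()[6],2)); j()
robot.wait(0.3)
C=cloud("top",np.load("top0.npz")["d"]);s=(C[...,:2]-[470,0])@AX;m=(C[...,2]>57)&(C[...,2]<75)&(abs(C[...,0]-470)<36)
print("start bar,pad",s[m&(s>138)&(s<152.5)].mean(),s[m&(s>123)&(s<134)].mean())
E
```

```text
bar,pad [120.77 109.1 ] top img diff 2.05
12 35.33 M [ 0.16 -0.04  0.02] tau7 0.03
   bar,pad [120.76 109.1 ] top img diff 12.59
16 35.88 M [ 0.71 -0.16  0.  ] tau7 -0.0
   bar,pad [120.77 109.12] top img diff 10.2
20 36.42 M [ 1.47 -0.29  0.1 ] tau7 -0.07
   bar,pad [120.78 109.09] top img diff 12.38
24 36.98 M [ 1.4  -0.37  0.06] tau7 -0.09
   bar,pad [120.47 109.11] top img diff 16.45
27 37.52 M [ 1.44 -0.35  0.15] tau7 -0.14
   bar,pad [120.47 109.14] top img diff 17.27
start bar,pad 143.32003574600898 127.95199169722474
```

```bash
sed -i 's/^def cmp/def jj(n=3):\n    r=[]\n    for _ in range(n):\n        p,d=get_image("top");C=cloud("top",d);s=(C[...,:2]-[470,0])@AX;m=(d>0)\&(C[...,2]>57)\&(C[...,2]<75)\&(abs(C[...,0]-470)<36)\n        r.append((s[m\&(s>115.5)\&(s<130)].mean(),s[m\&(s>104.5)\&(s<115.4)].mean()))\n    print("   bar,pad",np.mean(r,0))\ndef cmp/' h.py
python3 - <<'E'
from h import *
rot(-2); robot.wait(0.4); st("push"); jj()
rot(16); robot.wait(0.1); st("back"); jj()
p=robot.get_eef_pos()
print(robot.move_l((p[0],p[1],140),v=60,threshold=25)); st("out")
robot.move_l((468.7,197.6,176),v=100); jj()
f,_=get_image("scene"); cv2.imwrite("pics/s5.png",cv2.resize(f[140:260,260:400,::-1],None,fx=4,fy=4,interpolation=cv2.INTER_CUBIC))
E
```

```text
push t 38.62 p [468.72 197.77 111.17] r [179.99   0.02 -22.35] j7 -136.7 F [-0.29  4.3  -0.01] M [ 1.18 -0.28  0.16] w 0.433 gf 61.0
   bar,pad [120.47 109.1 ]
back t 39.25 p [468.54 196.97 111.12] r [179.94   0.05  -6.59] j7 -120.9 F [-0.94  0.46  3.65] M [0.11 0.08 0.01] w 0.439 gf 61.0
   bar,pad [120.47 109.1 ]
False
out t 40.03 p [468.22 196.9  139.97] r [179.98   0.04  -6.36] j7 -121.3 F [ 0.03  0.69 -3.16] M [-0.02  0.06 -0.02] w 0.441 gf 60.3
   bar,pad [120.32 109.12]
```

View pics/s5.png

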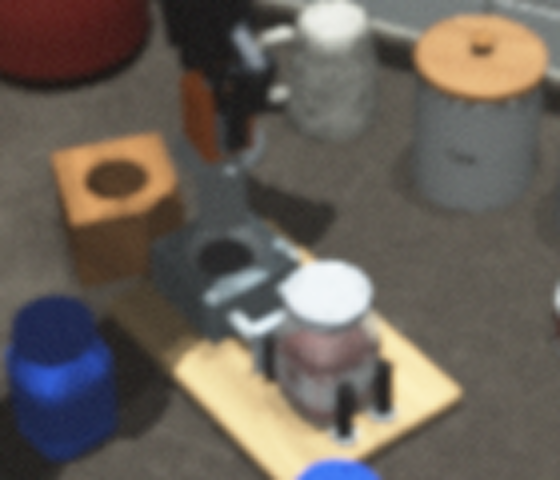

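The jaw has travelled about 23 mm and the pad is compressed about 4 mm, so the clamp is home. In the crop the key hangs upright at (220,185), clear of the socket (225,255), with the stand hole at (118,178) and the jar upright. Next I'll return the key.

```bash
python3 - <<'E'
from h import *
robot.move_l((442.2,309.8,176),v=120)
robot.move_l((442.2,309.8,150),v=80)
hit=robot.move_l((442.2,309.8,81),v=50,threshold=7); st(f"down {hit}")
if robot.get_eef_pos()[2]<90:
    robot.let_go(); robot.wait(0.3)
    robot.move_l((442.2,309.8,180),v=100); robot.wait(0.3); st("up")
f,d=get_image("scene"); jj()
C=cloud("scene",d);H=hsv(f);m=(H[...,0]<16)&(H[...,1]>170)&(C[...,2]>115)&(C[...,2]<135)&(abs(C[...,0]-442)<40)&(abs(C[...,1]-310)<40)
print("handle top",C[m].mean(0),m.sum())
cv2.imwrite("pics/s6.png",cv2.resize(f[140:260,260:400,::-1],None,fx=4,fy=4,interpolation=cv2.INTER_CUBIC))
E
```

```text
down False t 43.86 p [442.41 309.97  81.32] r [-179.98   -0.     -6.37] j7 -133.0 F [ 0.16 -0.42 -2.97] M [-0.02 -0.04  0.05] w 0.438 gf 60.4
up t 46.13 p [442.08 309.69 179.65] r [179.96   0.04  -6.36] j7 -134.5 F [-0.65  0.99  0.74] M [ 0.01 -0.05 -0.06] w 1.004 gf 0.0
   bar,pad [120.47 109.1 ]
handle top [436.64 296.11 121.09] 50
```

View pics/s6.png

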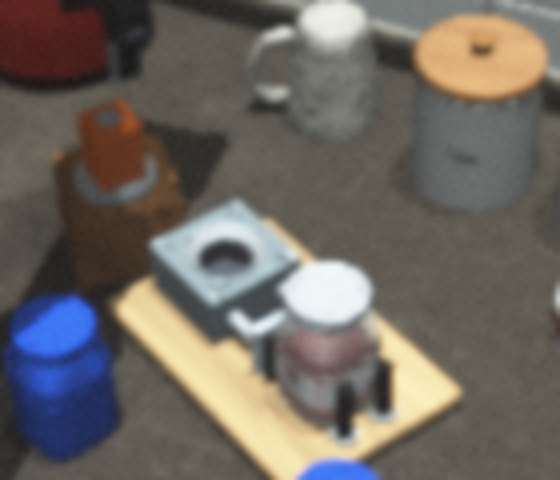

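The key stands upright with its collar on the block (115,180). The handle-top reading z≈121 matches the start, and the jar is upright against the posts with the pad on it. Handing in.

```bash
python3 -c "
from bench import robot
print(robot.job_done())"
```

```text
the job is handed in; nothing more can be done
None
```

I handed the job in at about 46 s of the 72 s: the camera shows about 23 mm of jaw travel with the pad pressing the jar (jar upright) and the key upright in its stand, but the simulator returned no verdict, the jaw's starting position was unknown, and the key slipped past the hex flats a few times at the end of travel.

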